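# Start the deburring box

### The job

Put the steel angle bracket (the L-shaped offcut) into the chamber of the deburring box, set down gently on its foot and not dropped, and slide the clear cover fully shut over it. Only then pull the round spring knob on the control station all the way out to its stop for about half a second to start the machine, and ease it back in with your fingers instead of letting it snap. Leave the other offcuts where they lie and do not press the push button on the other station.

Things in the scene. Friction and masses are not known exactly. Their poses are not given: they have to be found in the camera images.
- bracket: Steel angle (L) bracket, about 0.33 kg, standing on its foot, in any of three places in a row of offcuts. Foot 60 (x) x 45 (y) x 8 (z) mm; one upright leg 8 mm thick, 60 mm along x, on the foot's +y edge (mid-plane at y = +18.5 mm), top 50 mm above the underside. Origin: centre of the foot's underside, z up. Pick it from above by the leg, closing along y, fingertips above the foot.
- channel: Steel U-channel offcut, to be left alone: foot as the bracket's but with two upright legs, 60 x 45 mm, 40 mm tall, 0.4 kg. Origin at the centre of the underside.
- tube: Steel square-tube offcut, to be left alone: 40 x 40 mm section, 60 mm long along its x, lying, open at its ends, 0.3 kg. Origin at the centre of the underside.
- chamber_floor (a point): Centre of the rubber floor of the chamber, the open pit in the end of the fixed grey deburring box (350 x 200 x 100 mm) nearer the robot. x along the box, away from the robot; z up. Chamber inside: 150 (x) x 160 (y) mm, 60 mm deep from the rim; floor 40 mm above the bench. Walls 10 mm thick in front, 20 mm at the sides.
- cover_grip (a point): Grip point of the cover's handle, 15 mm below its top: an upright aluminium rib 14 mm thick (x), 70 mm wide (y), 40 mm tall, 35 mm behind the front edge of the clear plastic cover (170 x 190 x 6 mm, its top 7 mm above the box's rim; this point 25 mm above that). Grip from above, closing along x. Axes as the box; the cover slides to -x to shut.
- cover (a joint): Position of the sliding cover in m: 0 fully shut over the chamber (at a hard stop), 0.16 fully open, parked on the deck behind the chamber. It starts at 0.14 to 0.16, and stays where it is left; friction about 2.5 N.
- knob_grip (a point): Middle of the pull knob's plain black round head, 32 mm across, 18 mm thick, on a 16 mm stem, in the centre of a grey sloped panel 110 x 110 mm; its station stands left or right of a similar one with a dial. z points out of the panel, the way to pull (up and to the robot, 30 deg off vertical); y is level. At rest it is 29 mm above the panel, 25 mm above a 34 mm wide collar. No turning.
- start_knob (a joint): How far the knob is pulled out, in m: 0 at rest, 0.015 at its stop. A spring pulls it back: 1.5 N at rest, 9 N at the stop, damping 30 N s/m. The machine starts when it has been beyond 0.011 for 0.2 s. Let go near the stop it snaps in at 0.3 m/s; let go less than 5 mm out, it goes in softly.
- push_button (a joint): Push button of the other (dial) station, below its rotary dial: 20 mm wide, travel 6 mm; 0 when not pressed. Leave it alone.

How it is judged:
By the outcome, as a careful person would: the job done as asked, in the order asked, and still so for the second after the job is handed in, with the robot touching nothing.
It also fails if it takes over 72 s, if anything falls off the work surface, if the arm or the gripper's body presses on something with over 40 N, if the wrist force passes 120 N, or if a joint passes its speed limit or range.

### The arm

A 7-joint arm with a two-finger parallel gripper is mounted at the origin on the work surface. World frame = base frame: x ahead of the robot, y to its left, z up, the work surface at z = 0. Lengths are in m, angles in rad, forces in N, time in s.
With the tool pointing down it reaches from about 0.425 to 0.875 m from the base axis. Payload 4.7 kg.
Tool frame: the origin (TCP) lies at the very end of the fingers, on their centre line; the grasp point (between the pads) lies 19 mm behind it; z points along the fingers, y is the line along which they close (so a half turn about z gives the same grasp; the last joint's range is limited). The gripper opens to 87 mm and grips with 3 to 60 N. Pads are 19 mm wide; open, the fingers measure 117 mm over their backs; the gripper's body (75 mm by 190 mm) begins 51 mm behind the grasp point.
Start: joints at [-1.301, 0.321, -0.07, 1.45, 0.023, 1.371, -0.057], TCP at [0.164, 0.629, 0.223] pointing down, gripper open.
Joint ranges: [-2.86, 2.86], [-0.3, 2.09], [-1.38, 1.24], [0.06, 2.45], [-1.56, 4.7], [0.09, 2.05], [-2.69, 2.69]. Speed limits (rad/s): [2.57, 2.57, 3.14, 3.14, 3.14, 3.14, 3.14].

### API

Orientations are given as a rotation vector (axis times angle).
In Python, from bench import ctrl, vision gives the robot as it stands.
- The arm moves only by the tool jog_arm, never from a script. Its argument "increments" is a list of rows, each an object of numbers: "tx", "ty", "tz": the shift along the tool's x, y, z in mm; "wx", "wy", "wz": the turn, a rotation vector about the tool's x, y, z in rad; "gripper": the opening, from 0 (shut) to 1 (fully open). In form: [{"tx": .., "ty": .., "tz": .., "wx": .., "wy": .., "wz": .., "gripper": ..}, ...]. A call has exactly 5 rows; each row is the pose to reach, as a shift and turn from the pose commanded when the call began, along the tool's axes at that moment; what a row does not reach only later rows make up. A row lasts 1/12 s, in which the tool goes at most 41.7 mm and 7.16 degrees, less where a joint would pass 70% of its speed; a pose out of reach is approached as far as the arm can. A call with a gripper value outside its range is refused whole. The fingers move at their own pace and stop on an object; "grip_force" is the grip in N (left out, the last holds). Time passes only in rows, so rows that repeat a pose let the fingers close, or fill a call up. It gives the time, the measured TCP pose, the force, the opening and the grip force at its end, in the units of the state.
- ctrl.get_state(): the state, without advancing time (a new reading comes with each control period).
- vision.get_image(name): name is "scene" or "top" or "wrist"; returns a dict with "color" (420x560x3 uint8, blue, green, red), "fx", "fy", "cx", "cy" (pixels), "extrinsics" (4x4, takes a point from world to camera coordinates). Camera axes: x right, y down, z forward; pixel columns grow to the right and rows downward; lengths in m; the calibration is good to about 2 mm. A picture is of the moment at which its call begins. There is no depth.
- ctrl.close_job(): hands the job in; it is judged then, once.
Trained networks look in the newest picture that a camera, given by its name, has taken for a name from the list of things; names that differ only in an ending like _2 or _b are one class to them, and where a whole thing is asked for, a point or a joint stands for the part that bears it (a point fixed in the world has none). Each returns a list of dicts, best first, with "conf" (0 to 1); they miss things now and then, are a little off and sometimes report something else, mostly with a low value. They report only what shows in the picture. A call takes as long as a camera call.
- vision.spot_in(camera, thing): "bbox" ([left, top, right, bottom] in pixels, round what is visible of it).
The state is a dict: "time": time; "joint_positions": joint angles; "qd": joint speeds; "joint_torque": joint torques, N m; "position": TCP position; "tool_rot": TCP orientation; "ft_force": force on the tool from outside, world axes, zero at the start; "torque": the same for the moment, N m; "grip_width": opening from 0.0 (shut) to 1.0 (fully open); "grip_force": force on a finger pad.
Only numpy, scipy, OpenCV 4.12 (cv2) and the standard library are available. Lean on these libraries where they do the work, as an engineer would, in place of code of your own. Each camera call takes 0.05 s, during which the arm holds its last target. There are 200 camera calls.

## Working session

There is one attempt and no reset: what is moved stays moved. The work goes in short steps, Python scripts to look and compute and a tool call to move; the robot and the scene stay as the last step left them, time stands still between calls to the robot, and variables do not carry over. Pictures are saved under pics/ and viewed, at most 10 in all, crops included, and the job is handed in when it is done.

Besides the shell and the picture viewer there is one more tool, called by a JSON object that holds its "name" and its "arguments", one argument or row to a line. jog_arm: Moves the arm, as the interface text tells. Its arguments: {"type":"object","properties":{"increments":{"type":"array"},"grip_force":{"type":"number"}},"required":["increments"]}

```bash
mkdir -p pics; ls; python3 - <<'E'
from bench import ctrl, vision
import cv2, numpy as np
s=ctrl.get_state(); print(s)
for n in ["scene","top"]:
    im=vision.get_image(n); cv2.imwrite(f"pics/{n}0.png",im["color"])
    print(n,im["fx"],im["fy"],im["cx"],im["cy"]); print(np.round(im["extrinsics"],4).tolist())
    for t in ["bracket","channel","tube","cover_grip","knob_grip","push_button","cover"]:
        try: print(t,[(np.round(d["bbox"]).tolist(),round(d["conf"],2)) for d in vision.spot_in(n,t)][:3])
        except Exception as e: print(t,e)
E
```

```text
pics
{'time': 0.0, 'joint_positions': array([-1.3008782 ,  0.32182154, -0.07005335,  1.45164392,  0.02261448,
        1.37080905, -0.05691678]), 'qd': array([-1.10871717e-03,  6.42019120e-04,  2.17050189e-04,  1.17781107e-04,
       -1.17563343e-03,  3.54716094e-05, -3.17479363e-04]), 'joint_torque': array([-5.16359778e-04, -4.91289783e+01, -4.03998401e-01, -3.12528992e+01,
       -6.39036717e-02,  4.38574667e-02,  1.94277945e-04]), 'position': array([0.16440882, 0.62830171, 0.22147783]), 'tool_rot': array([-4.00749265e-01, -3.11580453e+00,  2.97142840e-03]), 'ft_force': array([-0.37064948, -0.1921908 , -0.14783589]), 'torque': array([ 0.00978921, -0.01989591,  0.05805997]), 'grip_force': 0.0, 'grip_width': 1.0012229088595839}
scene 504.7591862177046 504.7591862177046 273.2596412243957 211.64174337833163
[[-0.6489, 0.7608, 0.0007, 0.3299], [0.4973, 0.4249, -0.7564, -0.1909], [-0.5758, -0.4905, -0.6541, 1.2502], [0.0, 0.0, 0.0, 1.0]]
bracket [([178.0, 157.0, 208.0, 189.0], 0.69), ([126.0, 158.0, 143.0, 178.0], 0.34)]
channel [([208.0, 179.0, 240.0, 214.0], 0.88)]
tube [([258.0, 197.0, 294.0, 232.0], 0.9)]
cover_grip [([292.0, 264.0, 475.0, 418.0], 0.98)]
knob_grip [([124.0, 157.0, 142.0, 177.0], 0.54)]
push_button [([202.0, 198.0, 215.0, 206.0], 0.56)]
cover [([294.0, 264.0, 476.0, 420.0], 0.82)]
top 481.9958948344678 481.9958948344678 286.64239684413764 209.3821924074933
[[0.0233, -0.999, -0.0376, 0.0181], [-0.9938, -0.019, -0.11, 0.5393], [0.1091, 0.0399, -0.9932, 0.9791], [0.0, 0.0, 0.0, 1.0]]
bracket [([415.0, 230.0, 440.0, 265.0], 0.76)]
channel [([361.0, 223.0, 389.0, 256.0], 0.89)]
tube []
cover_grip [([101.0, 113.0, 207.0, 208.0], 0.74)]
knob_grip []
push_button [([342.0, 181.0, 354.0, 188.0], 0.62)]
cover [([98.0, 114.0, 205.0, 207.0], 0.81)]
```

```bash
python3 - <<'E'
import cv2, numpy as np
a=cv2.imread("pics/scene0.png");b=cv2.imread("pics/top0.png")
c=np.vstack([cv2.resize(a,(400,300)),cv2.resize(b,(400,300))])
cv2.imwrite("pics/top0b.png",cv2.resize(b,(800,600),interpolation=cv2.INTER_CUBIC));cv2.imwrite("pics/scene0b.png",cv2.resize(a,(800,600),interpolation=cv2.INTER_CUBIC))
E
```

```text
(no output)
```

View pics/top0b.png

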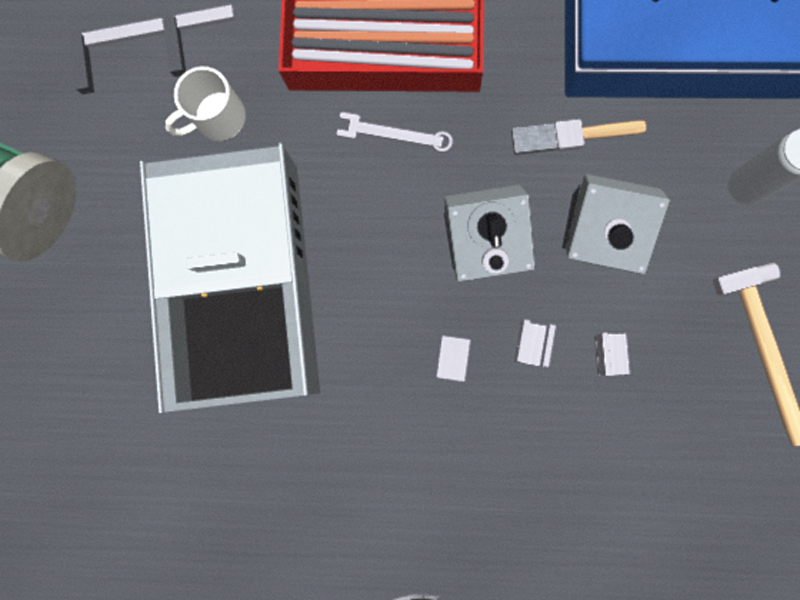

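View pics/scene0b.png

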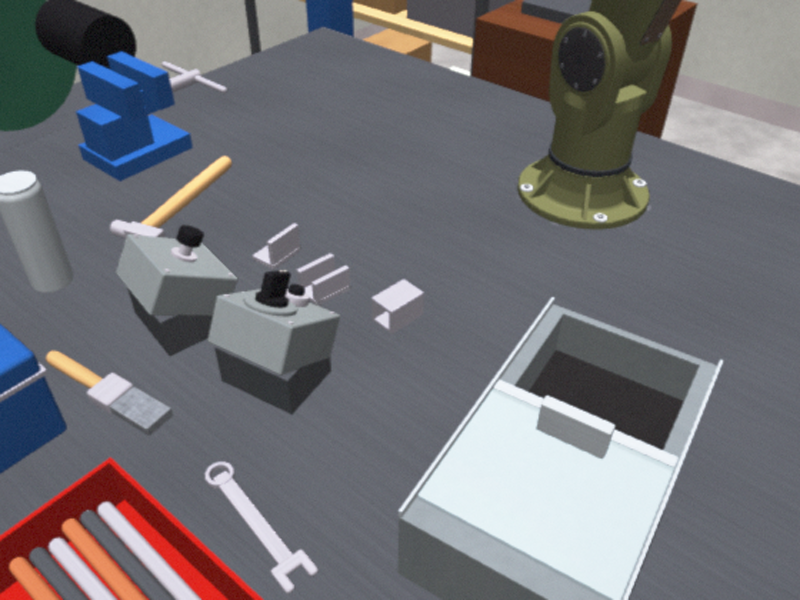

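The top view shows the bracket at the right of the row, near (615,353) in the 800 px picture, with its leg on the left (+y) side. The channel is at (537,343) and the tube at (453,358). The pull knob is at (620,236), on the right-hand station. The cover rib is at (215,261), the chamber floor's centre is near (240,345), and the scene view agrees.

```bash
cat > h.py <<'E'
from bench import ctrl, vision
import cv2, numpy as np
from scipy.spatial.transform import Rotation as R
def grab(n,save=None):
    im=vision.get_image(n)
    if save: cv2.imwrite(f"pics/{save}.png",im["color"])
    return im
def ray(im,uv,z):
    E=np.array(im["extrinsics"]);Rm=E[:3,:3];c=-Rm.T@E[:3,3]
    d=Rm.T@np.array([(uv[0]-im["cx"])/im["fx"],(uv[1]-im["cy"])/im["fy"],1])
    return c+d*(z-c[2])/d[2]
def proj(im,p):
    E=np.array(im["extrinsics"]);q=(E[:3,:3]@np.atleast_2d(p).T).T+E[:3,3]
    return np.c_[im["fx"]*q[:,0]/q[:,2]+im["cx"],im["fy"]*q[:,1]/q[:,2]+im["cy"]]
def tilt(yaw_close,tilt=0,flip=False):
    pass
def go(pos,Rt=None):
    s=ctrl.get_state();R0=R.from_rotvec(s["tool_rot"])
    t=R0.inv().apply(np.array(pos)-s["position"])*1000
    w=(R0.inv()*Rt).as_rotvec() if Rt is not None else np.zeros(3)
    print("move mm",np.round(t,1),"rot",np.round(w,3),"now",np.round(s["position"],4),"t",round(s["time"],2))
def down(ydir):  # tool pointing down with closing axis along world angle ydir; nearest half-turn to now
    R0=R.from_rotvec(ctrl.get_state()["tool_rot"]);best=None
    for k in (0,np.pi):
        y=np.array([np.cos(ydir+k),np.sin(ydir+k),0]);z=np.array([0,0,-1.]);M=R.from_matrix(np.c_[np.cross(y,z),y,z])
        if best is None or (R0.inv()*M).magnitude()<(R0.inv()*best).magnitude(): best=M
    return best
E
python3 - <<'E'
from h import *
im=grab("top")
k=1/1.42857
f=lambda n,u,v,z:print(n,np.round(ray(im,(u*k,v*k),z),4))
f("bracket legtop near? ",604,335,.05);f("bracket legtop bot",607,375,.05)
f("bracket foot tr",628,333,.0);f("foot br",630,375,.0)
for n,(u,v) in dict(floorTL=(183,298),floorTR=(283,288),floorBR=(293,388),floorBL=(190,400)).items(): f(n,u,v,.04)
f("rimFL",160,411,.1);f("rimFR",307,394,.1);f("rimBL",142,162,.1);f("rimBR",281,146,.1)
f("rib L",187,268,.147);f("rib R",238,261,.147)
f("knob",620,236,.12)
for z in(.08,.05):
  for u,v in((585,177),(668,192),(646,272),(571,253)): f("panel%.2f"%z,u,v,z)
s=ctrl.get_state();print(R.from_rotvec(s["tool_rot"]).as_matrix().round(3))
E
```

```text
bracket legtop near?  [ 0.4909 -0.2475  0.05  ]
bracket legtop bot [ 0.4348 -0.2512  0.05  ]
bracket foot tr [ 0.4978 -0.2948  0.    ]
foot br [ 0.4359 -0.297   0.    ]
floorTL [0.533  0.3623 0.04  ]
floorTR [0.5506 0.2148 0.04  ]
floorBR [0.4058 0.194  0.04  ]
floorBL [0.385  0.3431 0.04  ]
rimFL [0.3719 0.3621 0.1   ]
rimFR [0.3996 0.1622 0.1   ]
rimBL [0.7191 0.4101 0.1   ]
rimBR [0.7445 0.2128 0.1   ]
rib L [0.5616 0.3191 0.147 ]
rib R [0.5721 0.2517 0.147 ]
knob [ 0.6189 -0.2527  0.12  ]
panel0.08 [ 0.7109 -0.2155  0.08  ]
panel0.08 [ 0.6908 -0.3303  0.08  ]
panel0.08 [ 0.5773 -0.2983  0.08  ]
panel0.08 [ 0.6022 -0.1957  0.08  ]
panel0.05 [ 0.7198 -0.2219  0.05  ]
panel0.05 [ 0.699  -0.3403  0.05  ]
panel0.05 [ 0.5819 -0.3074  0.05  ]
panel0.05 [ 0.6076 -0.2015  0.05  ]
[[-0.967  0.253  0.   ]
 [ 0.253  0.967  0.   ]
 [-0.     0.    -1.   ]]
```

```bash
python3 - <<'E'
from h import *
im=grab("wrist");E=np.array(im["extrinsics"]);s=ctrl.get_state();R0=R.from_rotvec(s["tool_rot"])
c=-E[:3,:3].T@E[:3,3];print("cam in tool mm",R0.inv().apply(c-s["position"])*1000,"axis",R0.inv().apply(E[2,:3]),"right",R0.inv().apply(E[0,:3]),im["fx"])
go([.42,.3,.25],down(np.pi/2+.066));go([.53,0.02,.25],down(np.pi/2+.066));go([.46,-.25,.22],down(np.pi/2+.066))
E
```

```text
cam in tool mm [  77.89940049    0.74551412 -161.47409226] axis [-2.85660387e-01 -4.48630251e-04  9.58330810e-01] right [-1.14002967e-03  9.99999342e-01  1.28315441e-04] 323.51714186828235
move mm [-330.4 -253.5  -27.4] rot [ 0.     0.    -0.322] now [0.1644 0.6288 0.2226] t 0.9
move mm [-507.7 -496.6  -27.4] rot [ 0.     0.    -0.322] now [0.1644 0.6288 0.2226] t 0.9
move mm [-508.2 -775.5    2.5] rot [ 0.     0.    -0.322] now [0.1644 0.6288 0.2226] t 0.9
```

{"name": "jog_arm", "arguments": {
  "increments": [
    {"tx":-33,"ty":-25,"tz":-5,"wz":-0.1,"gripper":1},
    {"tx":-66,"ty":-50,"tz":-11,"wz":-0.2},
    {"tx":-99,"ty":-76,"tz":-16,"wz":-0.3},
    {"tx":-132,"ty":-101,"tz":-22,"wz":-0.322},
    {"tx":-165,"ty":-126,"tz":-27,"wz":-0.322}
  ]
}}

```text
validation failed for argument at $.in...
```

{"name": "jog_arm", "arguments": {
  "increments": [
    {"tx":-23,"ty":-35},
    {"tx":-47,"ty":-69},
    {"tx":-70,"ty":-104},
    {"tx":-94,"ty":-138},
    {"tx":-117,"ty":-172}
  ]
}}

```text
validation failed for argument at $.in...
```

{"name": "jog_arm", "arguments": {
  "increments": [
    {"tx":-11,"ty":-35},
    {"tx":-22,"ty":-70},
    {"tx":-34,"ty":-105},
    {"tx":-45,"ty":-140},
    {"tx":-56,"ty":-175}
  ]
}}

```text
validation failed for argument at $.in...
```

{"name": "jog_arm", "arguments": {
  "increments": [
    {"tx":-12,"ty":-37},
    {"tx":-24,"ty":-74},
    {"tx":-35,"ty":-111},
    {"tx":-25,"ty":-145},
    {"tx":-12,"ty":-180}
  ]
}}

```text
validation failed for argument at $.in...
```

{"name": "jog_arm", "arguments": {
  "increments": [
    {"tx":13,"ty":-38},
    {"tx":26,"ty":-77},
    {"tx":39,"ty":-115},
    {"tx":52,"ty":-154},
    {"tx":64,"ty":-191,"tz":10}
  ]
}}

```text
validation failed for argument at $.in...
```

```bash
python3 - <<'E'
from h import *
im=grab("wrist","w1")
cv2.imwrite("pics/w1b.png",cv2.resize(im["color"],(800,600),interpolation=cv2.INTER_CUBIC))
go([.464,-.25,.1],down(np.pi/2+.066))
c=np.array([[.0,0,0],[30,22.5,50],[-30,22.5,50],[30,14.5,50],[-30,14.5,50],[30,-22.5,8],[-30,-22.5,8]])/1000
print(proj(im,R.from_euler('z',.066).apply(c)+[.464,-.268,0]).round()*1.4286)
print(vision.spot_in("wrist","bracket"),vision.spot_in("wrist","knob_grip"))
E
```

```text
move mm [-512.1 -774.5  122.6] rot [ 0.     0.    -0.322] now [0.1645 0.6289 0.2226] t 0.95
[[-278.577   700.014 ]
 [-307.149   765.7296]
 [-348.5784  728.586 ]
 [-312.8634  767.1582]
 [-355.7214  730.0146]
 [-285.72    728.586 ]
 [-322.8636  694.2996]]
[] []
```

View pics/w1b.png

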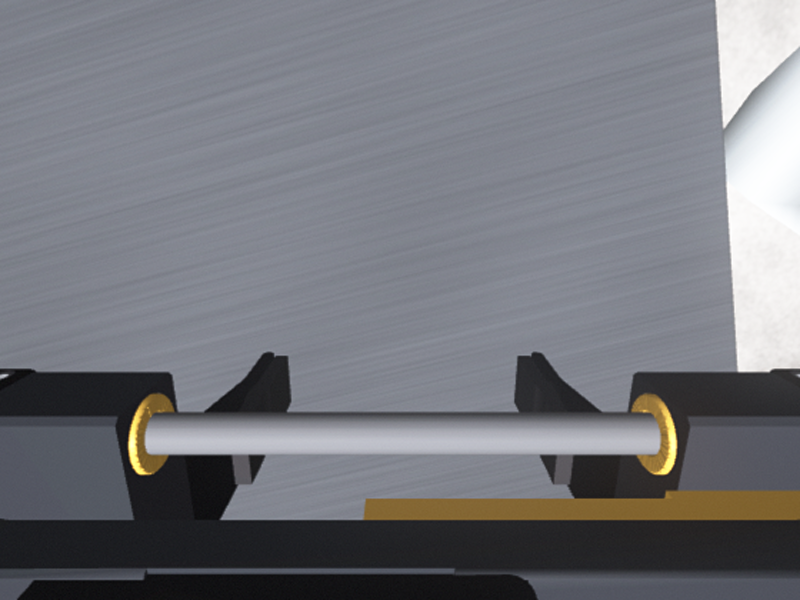

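The wrist picture shows only bare bench, with the fingertips near rows 350–480. The move calls were refused because every row needs all its keys, so I'm resending them in full.

{"name": "jog_arm", "arguments": {
  "increments": [
    {"tx":-33,"ty":-25,"tz":-5,"wx":0,"wy":0,"wz":-0.1,"gripper":1},
    {"tx":-66,"ty":-50,"tz":-11,"wx":0,"wy":0,"wz":-0.2,"gripper":1},
    {"tx":-99,"ty":-76,"tz":-16,"wx":0,"wy":0,"wz":-0.3,"gripper":1},
    {"tx":-132,"ty":-101,"tz":-22,"wx":0,"wy":0,"wz":-0.322,"gripper":1},
    {"tx":-165,"ty":-126,"tz":-27,"wx":0,"wy":0,"wz":-0.322,"gripper":1}
  ],
  "grip_force": 30
}}

```text
time: 1.47
position: [0.2925, 0.4644, 0.25]
tool_rot: [-0.106, 3.139, 0.001]
ft_force: [0.5, -0.3, 0.3]
grip_width: 1.001
grip_force: 0.0
```

{"name": "jog_arm", "arguments": {
  "increments": [
    {"tx":-23,"ty":-35,"tz":0,"wx":0,"wy":0,"wz":0,"gripper":1},
    {"tx":-47,"ty":-69,"tz":0,"wx":0,"wy":0,"wz":0,"gripper":1},
    {"tx":-70,"ty":-104,"tz":0,"wx":0,"wy":0,"wz":0,"gripper":1},
    {"tx":-94,"ty":-138,"tz":0,"wx":0,"wy":0,"wz":0,"gripper":1},
    {"tx":-117,"ty":-172,"tz":0,"wx":0,"wy":0,"wz":0,"gripper":1}
  ]
}}

```text
time: 1.88
position: [0.4208, 0.3003, 0.2499]
tool_rot: [-0.104, 3.139, 0.001]
ft_force: [1.3, 0.3, -0.7]
grip_width: 1.002
grip_force: 0.0
```

{"name": "jog_arm", "arguments": {
  "increments": [
    {"tx":-11,"ty":-35,"tz":0,"wx":0,"wy":0,"wz":0,"gripper":1},
    {"tx":-22,"ty":-70,"tz":0,"wx":0,"wy":0,"wz":0,"gripper":1},
    {"tx":-34,"ty":-105,"tz":0,"wx":0,"wy":0,"wz":0,"gripper":1},
    {"tx":-45,"ty":-140,"tz":0,"wx":0,"wy":0,"wz":0,"gripper":1},
    {"tx":-56,"ty":-175,"tz":0,"wx":0,"wy":0,"wz":0,"gripper":1}
  ]
}}

```text
time: 2.3
position: [0.4876, 0.1294, 0.2498]
tool_rot: [-0.104, 3.139, 0.001]
ft_force: [1.5, 0.9, 0.0]
grip_width: 0.999
grip_force: 0.0
```

{"name": "jog_arm", "arguments": {
  "increments": [
    {"tx":-12,"ty":-37,"tz":0,"wx":0,"wy":0,"wz":0,"gripper":1},
    {"tx":-24,"ty":-74,"tz":0,"wx":0,"wy":0,"wz":0,"gripper":1},
    {"tx":-35,"ty":-111,"tz":0,"wx":0,"wy":0,"wz":0,"gripper":1},
    {"tx":-25,"ty":-145,"tz":0,"wx":0,"wy":0,"wz":0,"gripper":1},
    {"tx":-12,"ty":-180,"tz":0,"wx":0,"wy":0,"wz":0,"gripper":1}
  ]
}}

```text
time: 2.72
position: [0.5116, -0.0494, 0.2493]
tool_rot: [-0.103, 3.14, -0.001]
ft_force: [0.5, 0.1, 0.1]
grip_width: 1.001
grip_force: 0.0
```

{"name": "jog_arm", "arguments": {
  "increments": [
    {"tx":13,"ty":-38,"tz":3,"wx":0,"wy":0,"wz":0,"gripper":1},
    {"tx":26,"ty":-77,"tz":10,"wx":0,"wy":0,"wz":0,"gripper":1},
    {"tx":39,"ty":-115,"tz":20,"wx":0,"wy":0,"wz":0,"gripper":1},
    {"tx":52,"ty":-154,"tz":30,"wx":0,"wy":0,"wz":0,"gripper":1},
    {"tx":64,"ty":-191,"tz":35,"wx":0,"wy":0,"wz":0,"gripper":1}
  ]
}}

```text
time: 3.13
position: [0.4585, -0.244, 0.2138]
tool_rot: [-0.104, 3.14, 0.001]
ft_force: [1.3, -0.3, -0.6]
grip_width: 1.002
grip_force: 0.0
```

```bash
python3 - <<'E'
from h import *
im=grab("wrist","w2")
go([.464,-.25,.1],down(np.pi/2+.066))
c=np.array([[.0,0,0],[30,22.5,50],[-30,22.5,50],[30,14.5,50],[-30,14.5,50],[30,-22.5,8],[-30,-22.5,8]])/1000
p=proj(im,R.from_euler('z',.066).apply(c)+[.464,-.268,0]);print((p*1.4286).round())
b=cv2.resize(im["color"],(800,600),interpolation=cv2.INTER_CUBIC)
for q in p[1:]: cv2.circle(b,tuple(int(x*1.4286) for x in q),3,(0,0,255),1)
cv2.imwrite("pics/w2b.png",b)
print(vision.spot_in("wrist","bracket"))
E
```

```text
move mm [ -9.8   3.5 113.7] rot [-0.005 -0.002 -0.01 ] now [ 0.4546 -0.2534  0.2137] t 3.18
[[372. 269.]
 [399. 322.]
 [399. 242.]
 [388. 322.]
 [387. 242.]
 [345. 306.]
 [342. 234.]]
[{'bbox': [237.8, 165.0, 281.6, 226.4], 'conf': 0.71}]
```

View pics/w2b.png

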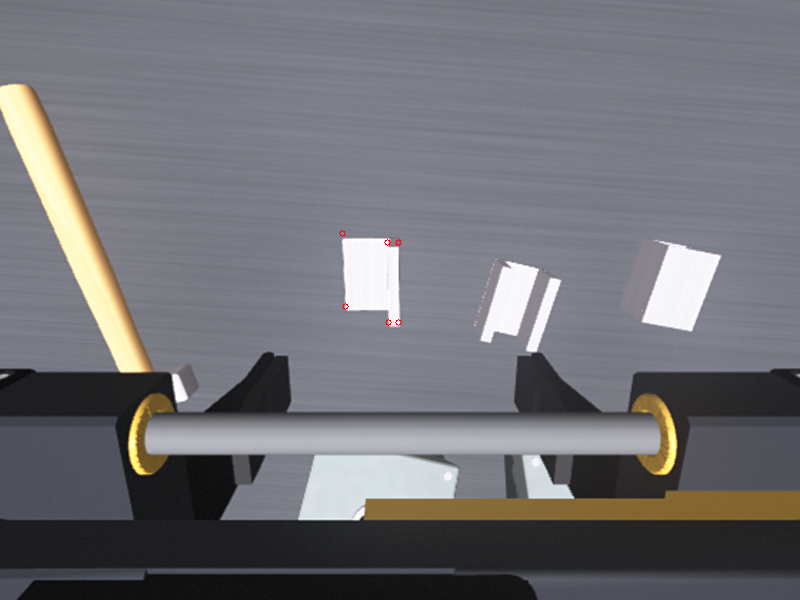

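The wrist picture shows the bracket's leg at columns 388–399, rows 246–326. That matches my projected model to about 3 mm, so the bracket sits about 3 mm further in +x. I'm descending with the gripper half open.

{"name": "jog_arm", "arguments": {
  "increments": [
    {"tx":-5,"ty":2,"tz":35,"wx":0,"wy":0,"wz":-0.01,"gripper":0.5},
    {"tx":-9,"ty":3,"tz":70,"wx":0,"wy":0,"wz":-0.01,"gripper":0.5},
    {"tx":-12,"ty":4,"tz":105,"wx":0,"wy":0,"wz":-0.01,"gripper":0.5},
    {"tx":-12,"ty":4,"tz":120,"wx":0,"wy":0,"wz":-0.01,"gripper":0.5},
    {"tx":-12,"ty":4,"tz":130,"wx":0,"wy":0,"wz":-0.01,"gripper":0.5}
  ]
}}

```text
time: 3.65
position: [0.4703, -0.2363, 0.082]
tool_rot: [0.121, -3.136, -0.002]
ft_force: [-0.1, -0.5, -1.4]
grip_width: 0.706
grip_force: 0.0
```

```bash
python3 - <<'E'
from h import *
im=grab("wrist","w3")
go([.466,-.2495,.014],down(np.pi/2+.066)); print(ctrl.get_state()["grip_width"])
c=np.array([[30,22.5,50],[-30,22.5,50],[30,14.5,50],[-30,14.5,50],[30,-22.5,8],[-30,-22.5,8]])/1000
p=proj(im,R.from_euler('z',.066).apply(c)+[.467,-.268,0])
b=cv2.resize(im["color"],(800,600),interpolation=cv2.INTER_CUBIC)
for q in p: cv2.circle(b,tuple(int(x*1.4286) for x in q),3,(0,0,255),1)
cv2.imwrite("pics/w3b.png",b)
E
```

```text
move mm [  4.7 -12.9  67.4] rot [ 0.001 -0.004  0.011] now [ 0.47   -0.2363  0.0814] t 3.7
0.6612786288735991
```

View pics/w3b.png

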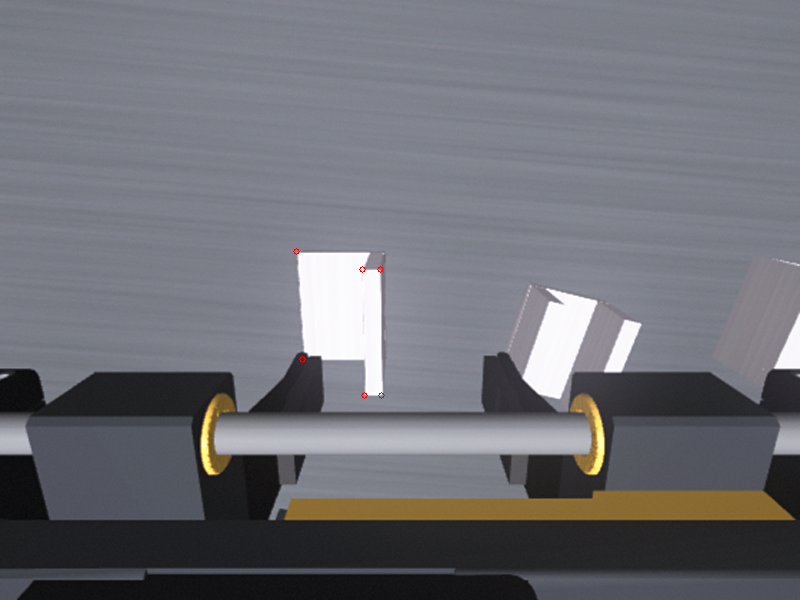

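The model overlays the bracket within about 1 mm (leg at columns 365–383). The fingertips are level but 12 mm off centre, so I'll correct, descend and grip.

{"name": "jog_arm", "arguments": {
  "increments": [
    {"tx":3,"ty":-6,"tz":10,"wx":0,"wy":0,"wz":0.01,"gripper":0.5},
    {"tx":5,"ty":-12,"tz":25,"wx":0,"wy":0,"wz":0.01,"gripper":0.5},
    {"tx":5,"ty":-12,"tz":45,"wx":0,"wy":0,"wz":0.01,"gripper":0.5},
    {"tx":5,"ty":-12,"tz":60,"wx":0,"wy":0,"wz":0.01,"gripper":0.5},
    {"tx":5,"ty":-12,"tz":66,"wx":0,"wy":0,"wz":0.01,"gripper":0.5}
  ]
}}

```text
time: 4.12
position: [0.4672, -0.2503, 0.0177]
tool_rot: [0.103, -3.14, -0.0]
ft_force: [-1.0, 1.5, 0.4]
grip_width: 0.504
grip_force: 0.0
```

{"name": "jog_arm", "arguments": {
  "increments": [
    {"tx":0,"ty":0,"tz":0,"wx":0,"wy":0,"wz":0,"gripper":0.3},
    {"tx":0,"ty":0,"tz":0,"wx":0,"wy":0,"wz":0,"gripper":0.1},
    {"tx":0,"ty":0,"tz":0,"wx":0,"wy":0,"wz":0,"gripper":0},
    {"tx":0,"ty":0,"tz":0,"wx":0,"wy":0,"wz":0,"gripper":0},
    {"tx":0,"ty":0,"tz":0,"wx":0,"wy":0,"wz":0,"gripper":0}
  ],
  "grip_force": 30
}}

```text
time: 4.53
position: [0.4683, -0.2502, 0.0194]
tool_rot: [-0.104, 3.138, -0.001]
ft_force: [0.1, -0.0, 0.4]
grip_width: 0.206
grip_force: 0.0
```

{"name": "jog_arm", "arguments": {
  "increments": [
    {"tx":0,"ty":0,"tz":0,"wx":0,"wy":0,"wz":0,"gripper":0},
    {"tx":0,"ty":0,"tz":0,"wx":0,"wy":0,"wz":0,"gripper":0},
    {"tx":0,"ty":0,"tz":0,"wx":0,"wy":0,"wz":0,"gripper":0},
    {"tx":0,"ty":0,"tz":0,"wx":0,"wy":0,"wz":0,"gripper":0},
    {"tx":0,"ty":0,"tz":0,"wx":0,"wy":0,"wz":0,"gripper":0}
  ]
}}

```text
time: 4.95
position: [0.4679, -0.25, 0.0189]
tool_rot: [-0.104, 3.139, 0.0]
ft_force: [-0.4, -0.2, 4.8]
grip_width: 0.093
grip_force: 30.0
```

The bracket is gripped: the opening of 0.093 is the 8 mm leg. Next I lift it and carry it over the chamber.

{"name": "jog_arm", "arguments": {
  "increments": [
    {"tx":0,"ty":0,"tz":-15,"wx":0,"wy":0,"wz":0,"gripper":0},
    {"tx":0,"ty":0,"tz":-45,"wx":0,"wy":0,"wz":0,"gripper":0},
    {"tx":0,"ty":0,"tz":-85,"wx":0,"wy":0,"wz":0,"gripper":0},
    {"tx":0,"ty":8,"tz":-120,"wx":0,"wy":0,"wz":0,"gripper":0},
    {"tx":-2,"ty":25,"tz":-150,"wx":0,"wy":0,"wz":0,"gripper":0}
  ]
}}

```text
time: 5.37
position: [0.4665, -0.2274, 0.1697]
tool_rot: [0.097, -3.139, 0.003]
ft_force: [1.2, 0.8, -4.0]
grip_width: 0.091
grip_force: 30.0
```

{"name": "jog_arm", "arguments": {
  "increments": [
    {"tx":-2,"ty":28,"tz":-20,"wx":0,"wy":0,"wz":0,"gripper":0},
    {"tx":-4,"ty":60,"tz":-40,"wx":0,"wy":0,"wz":0,"gripper":0},
    {"tx":-6,"ty":96,"tz":-50,"wx":0,"wy":0,"wz":0,"gripper":0},
    {"tx":-8,"ty":132,"tz":-55,"wx":0,"wy":0,"wz":0,"gripper":0},
    {"tx":-10,"ty":168,"tz":-55,"wx":0,"wy":0,"wz":0,"gripper":0}
  ]
}}

```text
time: 5.78
position: [0.4664, -0.0551, 0.224]
tool_rot: [-0.103, 3.139, 0.001]
ft_force: [1.9, 0.2, -3.3]
grip_width: 0.088
grip_force: 30.0
```

{"name": "jog_arm", "arguments": {
  "increments": [
    {"tx":-2,"ty":36,"tz":0,"wx":0,"wy":0,"wz":0,"gripper":0},
    {"tx":-4,"ty":72,"tz":0,"wx":0,"wy":0,"wz":0,"gripper":0},
    {"tx":-6,"ty":108,"tz":0,"wx":0,"wy":0,"wz":0,"gripper":0},
    {"tx":-8,"ty":144,"tz":0,"wx":0,"wy":0,"wz":0,"gripper":0},
    {"tx":-10,"ty":180,"tz":0,"wx":0,"wy":0,"wz":0,"gripper":0}
  ]
}}

```text
time: 6.2
position: [0.4635, 0.125, 0.2221]
tool_rot: [0.104, -3.138, 0.001]
ft_force: [0.9, 0.2, -3.4]
grip_width: 0.092
grip_force: 30.0
```

{"name": "jog_arm", "arguments": {
  "increments": [
    {"tx":-2,"ty":36,"tz":0,"wx":0,"wy":0,"wz":-0.02,"gripper":0},
    {"tx":-4,"ty":72,"tz":0,"wx":0,"wy":0,"wz":-0.04,"gripper":0},
    {"tx":-6,"ty":108,"tz":0,"wx":0,"wy":0,"wz":-0.06,"gripper":0},
    {"tx":-8,"ty":140,"tz":0,"wx":0,"wy":0,"wz":-0.07,"gripper":0},
    {"tx":-9,"ty":160,"tz":0,"wx":0,"wy":0,"wz":-0.07,"gripper":0}
  ]
}}

```text
time: 6.62
position: [0.4611, 0.2879, 0.2215]
tool_rot: [0.221, -3.131, -0.0]
ft_force: [-0.2, 0.2, -3.8]
grip_width: 0.092
grip_force: 30.0
```

```bash
python3 - <<'E'
from h import *
im=grab("wrist");im=grab("wrist","w4");s=ctrl.get_state();print(s["ft_force"],s["grip_width"])
go([.4625,.294,.064],down(np.pi/2+.138))
Rb=R.from_euler('z',.138);b=cv2.resize(im["color"],(800,600),interpolation=cv2.INTER_CUBIC)
O=np.array([.4694,.2765,0])
for z,c in((.04,(0,0,255)),(.1,(0,255,0))):
  for sx,sy in((75,80),(-75,80),(-75,-80),(75,-80)):
    q=proj(im,Rb.apply([sx/1000,sy/1000,z])+O)[0]*1.4286; cv2.circle(b,tuple(int(x) for x in q),4,c,1)
q=proj(im,Rb.apply([.1,0,.132])+O)[0];
cv2.imwrite("pics/w4b.png",b)
E
```

```text
[ 0.45823739 -0.00756029 -4.79403793] 0.09200252581773727
move mm [ -3.1   5.1 157.2] rot [ 0.    -0.003  0.005] now [0.4607 0.2886 0.2212] t 6.72
```

View pics/w4b.png

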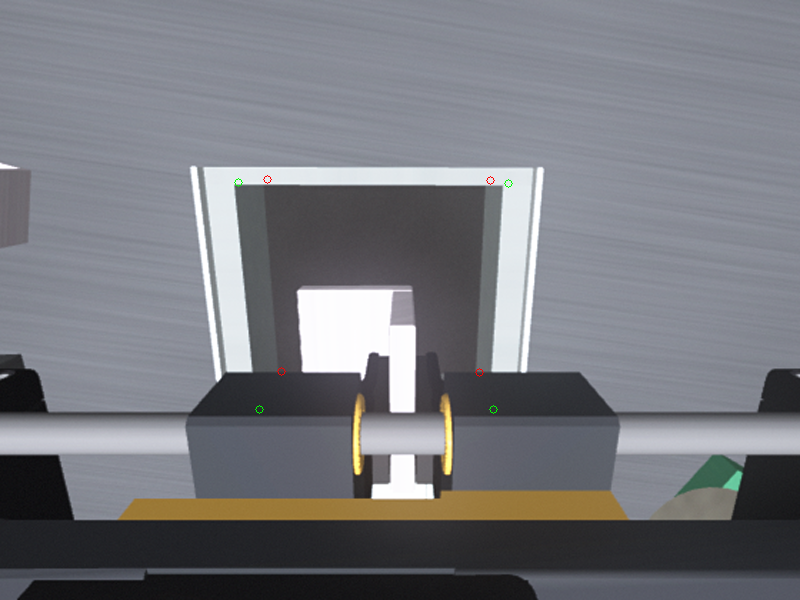

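The picture shows the open chamber squarely below (front inner rim at rows 183–185, columns 235–502) with the held bracket well inside its outline. I'm lowering it.

{"name": "jog_arm", "arguments": {
  "increments": [
    {"tx":-2,"ty":2,"tz":30,"wx":0,"wy":0,"wz":0,"gripper":0},
    {"tx":-3,"ty":3,"tz":65,"wx":0,"wy":0,"wz":0,"gripper":0},
    {"tx":-3,"ty":3,"tz":100,"wx":0,"wy":0,"wz":0,"gripper":0},
    {"tx":-3,"ty":3,"tz":130,"wx":0,"wy":0,"wz":0,"gripper":0},
    {"tx":-3,"ty":3,"tz":148,"wx":0,"wy":0,"wz":0,"gripper":0}
  ]
}}

```text
time: 7.13
position: [0.463, 0.2842, 0.0704]
tool_rot: [0.212, -3.128, 0.007]
ft_force: [-0.4, -0.3, -4.1]
grip_width: 0.093
grip_force: 30.0
```

{"name": "jog_arm", "arguments": {
  "increments": [
    {"tx":0,"ty":0,"tz":3,"wx":0,"wy":0,"wz":0,"gripper":0},
    {"tx":0,"ty":0,"tz":5,"wx":0,"wy":0,"wz":0,"gripper":0},
    {"tx":0,"ty":0,"tz":7,"wx":0,"wy":0,"wz":0,"gripper":0},
    {"tx":0,"ty":0,"tz":9,"wx":0,"wy":0,"wz":0,"gripper":0},
    {"tx":0,"ty":0,"tz":10,"wx":0,"wy":0,"wz":0,"gripper":0}
  ]
}}

```text
time: 7.55
position: [0.4667, 0.2878, 0.0668]
tool_rot: [-0.213, 3.132, 0.002]
ft_force: [-0.7, 0.2, -4.4]
grip_width: 0.091
grip_force: 30.0
```

{"name": "jog_arm", "arguments": {
  "increments": [
    {"tx":0,"ty":0,"tz":1,"wx":0,"wy":0,"wz":0,"gripper":0},
    {"tx":0,"ty":0,"tz":1.5,"wx":0,"wy":0,"wz":0,"gripper":0},
    {"tx":0,"ty":0,"tz":2,"wx":0,"wy":0,"wz":0,"gripper":0},
    {"tx":0,"ty":0,"tz":2.5,"wx":0,"wy":0,"wz":0,"gripper":0},
    {"tx":0,"ty":0,"tz":3,"wx":0,"wy":0,"wz":0,"gripper":0}
  ]
}}

```text
time: 7.97
position: [0.4658, 0.2874, 0.0626]
tool_rot: [-0.214, 3.134, 0.0]
ft_force: [0.4, -0.7, -3.5]
grip_width: 0.091
grip_force: 30.0
```

{"name": "jog_arm", "arguments": {
  "increments": [
    {"tx":0,"ty":0,"tz":0.6,"wx":0,"wy":0,"wz":0,"gripper":0},
    {"tx":0,"ty":0,"tz":1.2,"wx":0,"wy":0,"wz":0,"gripper":0},
    {"tx":0,"ty":0,"tz":1.8,"wx":0,"wy":0,"wz":0,"gripper":0},
    {"tx":0,"ty":0,"tz":2.4,"wx":0,"wy":0,"wz":0,"gripper":0},
    {"tx":0,"ty":0,"tz":2.4,"wx":0,"wy":0,"wz":0,"gripper":0}
  ]
}}

```text
time: 8.38
position: [0.4656, 0.2873, 0.0599]
tool_rot: [0.214, -3.134, 0.0]
ft_force: [0.5, -0.5, -4.1]
grip_width: 0.091
grip_force: 30.0
```

{"name": "jog_arm", "arguments": {
  "increments": [
    {"tx":0,"ty":0,"tz":0.4,"wx":0,"wy":0,"wz":0,"gripper":0},
    {"tx":0,"ty":0,"tz":0.8,"wx":0,"wy":0,"wz":0,"gripper":0},
    {"tx":0,"ty":0,"tz":1.2,"wx":0,"wy":0,"wz":0,"gripper":0},
    {"tx":0,"ty":0,"tz":1.2,"wx":0,"wy":0,"wz":0,"gripper":0},
    {"tx":0,"ty":0,"tz":1.2,"wx":0,"wy":0,"wz":0,"gripper":0}
  ]
}}

```text
time: 8.8
position: [0.4658, 0.2873, 0.0589]
tool_rot: [-0.214, 3.134, 0.0]
ft_force: [-0.5, -0.0, -3.2]
grip_width: 0.09
grip_force: 30.0
```

{"name": "jog_arm", "arguments": {
  "increments": [
    {"tx":0,"ty":0,"tz":0.4,"wx":0,"wy":0,"wz":0,"gripper":0},
    {"tx":0,"ty":0,"tz":0.8,"wx":0,"wy":0,"wz":0,"gripper":0},
    {"tx":0,"ty":0,"tz":1.2,"wx":0,"wy":0,"wz":0,"gripper":0},
    {"tx":0,"ty":0,"tz":1.2,"wx":0,"wy":0,"wz":0,"gripper":0},
    {"tx":0,"ty":0,"tz":1.2,"wx":0,"wy":0,"wz":0,"gripper":0}
  ]
}}

```text
time: 9.22
position: [0.4657, 0.2874, 0.0589]
tool_rot: [-0.214, 3.134, 0.001]
ft_force: [-2.7, -1.6, 6.3]
grip_width: 0.089
grip_force: 30.0
```

The wrist force went from −4 to +6 N, so the bracket is standing on the floor. I'll release it and lift.

{"name": "jog_arm", "arguments": {
  "increments": [
    {"tx":0,"ty":0,"tz":-0.8,"wx":0,"wy":0,"wz":0,"gripper":0.2},
    {"tx":0,"ty":0,"tz":-0.8,"wx":0,"wy":0,"wz":0,"gripper":0.4},
    {"tx":0,"ty":0,"tz":-0.8,"wx":0,"wy":0,"wz":0,"gripper":0.4},
    {"tx":0,"ty":0,"tz":-0.8,"wx":0,"wy":0,"wz":0,"gripper":0.4},
    {"tx":0,"ty":0,"tz":-0.8,"wx":0,"wy":0,"wz":0,"gripper":0.4}
  ]
}}

```text
time: 9.63
position: [0.4659, 0.2874, 0.0584]
tool_rot: [-0.214, 3.134, 0.0]
ft_force: [-0.1, -0.7, -0.9]
grip_width: 0.359
grip_force: 0.0
```

{"name": "jog_arm", "arguments": {
  "increments": [
    {"tx":0,"ty":0,"tz":-5,"wx":0,"wy":0,"wz":0,"gripper":0.4},
    {"tx":0,"ty":0,"tz":-30,"wx":0,"wy":0,"wz":0,"gripper":0.4},
    {"tx":0,"ty":0,"tz":-70,"wx":0,"wy":0,"wz":0,"gripper":0.4},
    {"tx":0,"ty":0,"tz":-110,"wx":0,"wy":0,"wz":0,"gripper":0.7},
    {"tx":0,"ty":0,"tz":-150,"wx":0,"wy":0,"wz":0,"gripper":0.7}
  ]
}}

```text
time: 10.05
position: [0.4654, 0.287, 0.2103]
tool_rot: [0.214, -3.134, 0.0]
ft_force: [0.7, 2.0, 0.4]
grip_width: 0.481
grip_force: 0.0
```

```bash
python3 - <<'E'
from h import *
im=grab("wrist","w5")
cv2.imwrite("pics/w5b.png",cv2.resize(im["color"],(800,600),interpolation=cv2.INTER_CUBIC))
s=ctrl.get_state();print(s["joint_positions"].round(3),s["ft_force"],s["grip_width"])
go([.567,.2854,.2],down(.138))
E
```

```text
[-0.803  0.1    0.218  1.723 -0.023  1.307  1.126] [2.25389645 1.83388864 6.0971124 ] 0.5195851533608941
move mm [-96.  -17.5  20.7] rot [0.015 0.004 1.569] now [0.4693 0.2896 0.2196] t 10.1
```

View pics/w5b.png

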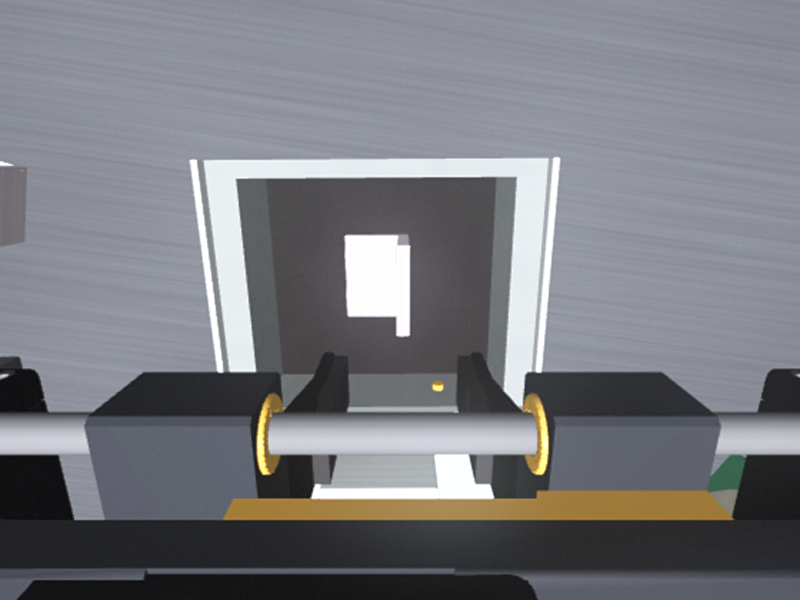

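The picture shows the bracket upright at (378,283), clear of all the chamber walls. Next I go to the cover rib, with a quarter turn on the way.

{"name": "jog_arm", "arguments": {
  "increments": [
    {"tx":-20,"ty":-4,"tz":0,"wx":0,"wy":0,"wz":0.12,"gripper":0.8},
    {"tx":-45,"ty":-8,"tz":0,"wx":0,"wy":0,"wz":0.24,"gripper":0.8},
    {"tx":-70,"ty":-12,"tz":0,"wx":0,"wy":0,"wz":0.36,"gripper":0.8},
    {"tx":-90,"ty":-16,"tz":0,"wx":0,"wy":0,"wz":0.48,"gripper":0.8},
    {"tx":-100,"ty":-17,"tz":0,"wx":0,"wy":0,"wz":0.6,"gripper":0.8}
  ]
}}

```text
time: 10.52
position: [0.5697, 0.2828, 0.2083]
tool_rot: [0.734, 3.053, -0.001]
ft_force: [0.6, -0.1, 0.1]
grip_width: 0.788
grip_force: 0.0
```

{"name": "jog_arm", "arguments": {
  "increments": [
    {"tx":0,"ty":0,"tz":0,"wx":0,"wy":0,"wz":0.12,"gripper":0.8},
    {"tx":0,"ty":0,"tz":0,"wx":0,"wy":0,"wz":0.24,"gripper":0.8},
    {"tx":0,"ty":0,"tz":0,"wx":0,"wy":0,"wz":0.36,"gripper":0.8},
    {"tx":0,"ty":0,"tz":0,"wx":0,"wy":0,"wz":0.48,"gripper":0.8},
    {"tx":0,"ty":0,"tz":0,"wx":0,"wy":0,"wz":0.6,"gripper":0.8}
  ]
}}

```text
time: 10.93
position: [0.5671, 0.2841, 0.2084]
tool_rot: [1.601, 2.703, 0.0]
ft_force: [0.9, -0.5, -0.0]
grip_width: 0.797
grip_force: 0.0
```

{"name": "jog_arm", "arguments": {
  "increments": [
    {"tx":0,"ty":0,"tz":0,"wx":0,"wy":0,"wz":0.12,"gripper":0.8},
    {"tx":0,"ty":0,"tz":0,"wx":0,"wy":0,"wz":0.24,"gripper":0.8},
    {"tx":0,"ty":0,"tz":0,"wx":0,"wy":0,"wz":0.36,"gripper":0.8},
    {"tx":0,"ty":0,"tz":0,"wx":0,"wy":0,"wz":0.37,"gripper":0.8},
    {"tx":0,"ty":0,"tz":0,"wx":0,"wy":0,"wz":0.37,"gripper":0.8}
  ]
}}

```text
time: 11.35
position: [0.5671, 0.2841, 0.2084]
tool_rot: [2.061, 2.371, 0.0]
ft_force: [0.0, -0.4, -0.2]
grip_width: 0.804
grip_force: 0.0
```

```bash
python3 - <<'E'
from h import *
im=grab("wrist","w6")
go([.567,.2854,.113],down(.138))
b=cv2.resize(im["color"],(800,600),interpolation=cv2.INTER_CUBIC)
c=np.array([[7,35,15],[-7,35,15],[7,-35,15],[-7,-35,15]])/1000
for q in proj(im,R.from_euler('z',.138).apply(c)+[.567,.2854,.132]): cv2.circle(b,tuple(int(x*1.4286) for x in q),3,(0,0,255),1)
cv2.imwrite("pics/w6b.png",b)
E
```

```text
move mm [ 1.3  0.1 95.4] rot [0.    0.    0.002] now [0.5671 0.2841 0.2084] t 11.4
```

View pics/w6b.png

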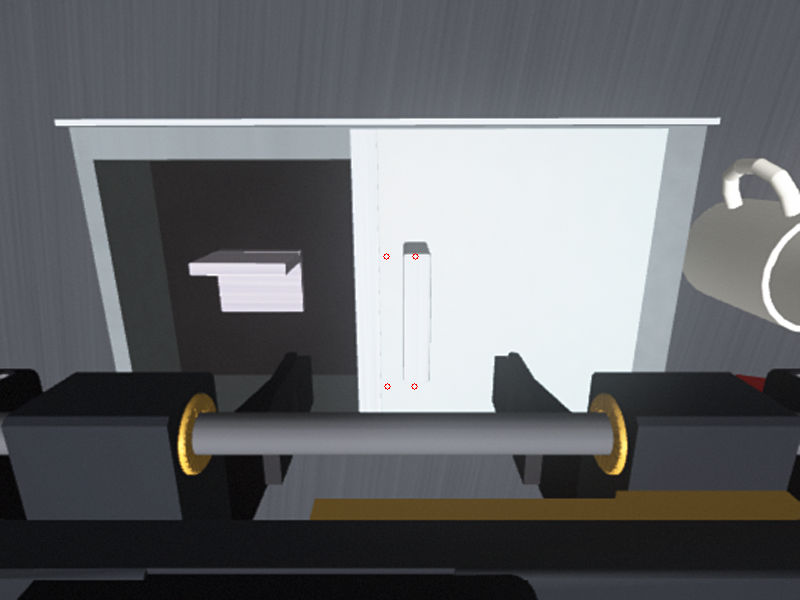

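The rib top shows at columns 404–430, 16 px (8 mm) beyond my estimate in +x, and the bracket still stands in the chamber. I'll shift by that much and descend onto the rib.

{"name": "jog_arm", "arguments": {
  "increments": [
    {"tx":2,"ty":4,"tz":15,"wx":0,"wy":0,"wz":0,"gripper":0.8},
    {"tx":3,"ty":8,"tz":40,"wx":0,"wy":0,"wz":0,"gripper":0.8},
    {"tx":3,"ty":8,"tz":65,"wx":0,"wy":0,"wz":0,"gripper":0.8},
    {"tx":3,"ty":8,"tz":85,"wx":0,"wy":0,"wz":0,"gripper":0.6},
    {"tx":3,"ty":8,"tz":94,"wx":0,"wy":0,"wz":0,"gripper":0.5}
  ]
}}

```text
time: 11.82
position: [0.5726, 0.2872, 0.1099]
tool_rot: [-2.061, -2.369, 0.009]
ft_force: [0.1, -0.1, -0.8]
grip_width: 0.723
grip_force: 0.0
```

{"name": "jog_arm", "arguments": {
  "increments": [
    {"tx":3,"ty":0,"tz":0,"wx":0,"wy":0,"wz":0,"gripper":0},
    {"tx":3,"ty":0,"tz":0,"wx":0,"wy":0,"wz":0,"gripper":0},
    {"tx":3,"ty":0,"tz":0,"wx":0,"wy":0,"wz":0,"gripper":0},
    {"tx":3,"ty":0,"tz":0,"wx":0,"wy":0,"wz":0,"gripper":0},
    {"tx":3,"ty":0,"tz":0,"wx":0,"wy":0,"wz":0,"gripper":0}
  ],
  "grip_force": 15
}}

```text
time: 12.23
position: [0.5751, 0.2915, 0.116]
tool_rot: [2.064, 2.368, 0.004]
ft_force: [-1.5, -0.3, 0.1]
grip_width: 0.352
grip_force: 0.0
```

{"name": "jog_arm", "arguments": {
  "increments": [
    {"tx":0,"ty":0,"tz":0,"wx":0,"wy":0,"wz":0,"gripper":0},
    {"tx":0,"ty":0,"tz":0,"wx":0,"wy":0,"wz":0,"gripper":0},
    {"tx":0,"ty":0,"tz":0,"wx":0,"wy":0,"wz":0,"gripper":0},
    {"tx":0,"ty":0,"tz":0,"wx":0,"wy":0,"wz":0,"gripper":0},
    {"tx":0,"ty":0,"tz":0,"wx":0,"wy":0,"wz":0,"gripper":0}
  ]
}}

```text
time: 12.65
position: [0.5741, 0.2912, 0.115]
tool_rot: [-2.064, -2.369, -0.0]
ft_force: [-2.4, -0.2, 3.2]
grip_width: 0.161
grip_force: 15.0
```

{"name": "jog_arm", "arguments": {
  "increments": [
    {"tx":0,"ty":-10,"tz":0,"wx":0,"wy":0,"wz":0,"gripper":0},
    {"tx":0,"ty":-30,"tz":0,"wx":0,"wy":0,"wz":0,"gripper":0},
    {"tx":0,"ty":-55,"tz":0,"wx":0,"wy":0,"wz":0,"gripper":0},
    {"tx":0,"ty":-80,"tz":0,"wx":0,"wy":0,"wz":0,"gripper":0},
    {"tx":0,"ty":-95,"tz":0,"wx":0,"wy":0,"wz":0,"gripper":0}
  ]
}}

```text
time: 13.07
position: [0.4801, 0.2777, 0.1149]
tool_rot: [2.063, 2.367, 0.004]
ft_force: [4.6, -0.5, -0.2]
grip_width: 0.16
grip_force: 15.0
```

{"name": "jog_arm", "arguments": {
  "increments": [
    {"tx":0,"ty":-10,"tz":0,"wx":0,"wy":0,"wz":0,"gripper":0},
    {"tx":0,"ty":-20,"tz":0,"wx":0,"wy":0,"wz":0,"gripper":0},
    {"tx":0,"ty":-30,"tz":0,"wx":0,"wy":0,"wz":0,"gripper":0},
    {"tx":0,"ty":-36,"tz":0,"wx":0,"wy":0,"wz":0,"gripper":0},
    {"tx":0,"ty":-40,"tz":0,"wx":0,"wy":0,"wz":0,"gripper":0}
  ]
}}

```text
time: 13.48
position: [0.4407, 0.2721, 0.1149]
tool_rot: [2.064, 2.367, 0.001]
ft_force: [4.0, -3.5, 3.3]
grip_width: 0.159
grip_force: 15.0
```

{"name": "jog_arm", "arguments": {
  "increments": [
    {"tx":0,"ty":-2,"tz":0,"wx":0,"wy":0,"wz":0,"gripper":0},
    {"tx":0,"ty":-4,"tz":0,"wx":0,"wy":0,"wz":0,"gripper":0},
    {"tx":0,"ty":-6,"tz":0,"wx":0,"wy":0,"wz":0,"gripper":0},
    {"tx":0,"ty":-8,"tz":0,"wx":0,"wy":0,"wz":0,"gripper":0},
    {"tx":0,"ty":-10,"tz":0,"wx":0,"wy":0,"wz":0,"gripper":0}
  ]
}}

```text
time: 13.9
position: [0.4314, 0.2708, 0.1149]
tool_rot: [2.064, 2.367, 0.001]
ft_force: [3.5, -4.4, 4.9]
grip_width: 0.159
grip_force: 15.0
```

{"name": "jog_arm", "arguments": {
  "increments": [
    {"tx":-0.5,"ty":-2,"tz":0,"wx":0,"wy":0,"wz":0,"gripper":0},
    {"tx":-0.5,"ty":-4,"tz":0,"wx":0,"wy":0,"wz":0,"gripper":0},
    {"tx":-0.5,"ty":-6,"tz":0,"wx":0,"wy":0,"wz":0,"gripper":0},
    {"tx":-0.5,"ty":-8,"tz":0,"wx":0,"wy":0,"wz":0,"gripper":0},
    {"tx":-0.5,"ty":-9,"tz":0,"wx":0,"wy":0,"wz":0,"gripper":0}
  ]
}}

```text
time: 14.32
position: [0.4222, 0.2695, 0.1149]
tool_rot: [2.064, 2.368, 0.001]
ft_force: [3.2, -3.7, 5.4]
grip_width: 0.158
grip_force: 15.0
```

{"name": "jog_arm", "arguments": {
  "increments": [
    {"tx":0,"ty":-1,"tz":0,"wx":0,"wy":0,"wz":0,"gripper":0},
    {"tx":0,"ty":-2,"tz":0,"wx":0,"wy":0,"wz":0,"gripper":0},
    {"tx":0,"ty":-2.5,"tz":0,"wx":0,"wy":0,"wz":0,"gripper":0},
    {"tx":0,"ty":-3,"tz":0,"wx":0,"wy":0,"wz":0,"gripper":0},
    {"tx":0,"ty":-3,"tz":0,"wx":0,"wy":0,"wz":0,"gripper":0}
  ]
}}

```text
time: 14.73
position: [0.4199, 0.2691, 0.1149]
tool_rot: [2.064, 2.367, 0.003]
ft_force: [5.4, -2.8, 4.7]
grip_width: 0.16
grip_force: 15.0
```

{"name": "jog_arm", "arguments": {
  "increments": [
    {"tx":0,"ty":-1,"tz":0,"wx":0,"wy":0,"wz":0,"gripper":0},
    {"tx":0,"ty":-1.5,"tz":0,"wx":0,"wy":0,"wz":0,"gripper":0},
    {"tx":0,"ty":-1.5,"tz":0,"wx":0,"wy":0,"wz":0,"gripper":0},
    {"tx":0,"ty":-1.5,"tz":0,"wx":0,"wy":0,"wz":0,"gripper":0},
    {"tx":0,"ty":-1.5,"tz":0,"wx":0,"wy":0,"wz":0,"gripper":0}
  ]
}}

```text
time: 15.15
position: [0.4199, 0.2692, 0.1149]
tool_rot: [2.063, 2.365, 0.006]
ft_force: [8.4, -0.7, 0.7]
grip_width: 0.158
grip_force: 15.0
```

The cover is at its hard stop: position steady and force building to 8.4 N. I'll open, lift clear, then locate the knob from both fixed cameras.

{"name": "jog_arm", "arguments": {
  "increments": [
    {"tx":0,"ty":0.5,"tz":0,"wx":0,"wy":0,"wz":0,"gripper":0.3},
    {"tx":0,"ty":0.5,"tz":0,"wx":0,"wy":0,"wz":0,"gripper":0.5},
    {"tx":0,"ty":0.5,"tz":0,"wx":0,"wy":0,"wz":0,"gripper":0.5},
    {"tx":0,"ty":0.5,"tz":0,"wx":0,"wy":0,"wz":0,"gripper":0.5},
    {"tx":0,"ty":0.5,"tz":0,"wx":0,"wy":0,"wz":0,"gripper":0.5}
  ]
}}

```text
time: 15.57
position: [0.4167, 0.2693, 0.1139]
tool_rot: [-2.063, -2.368, 0.002]
ft_force: [0.1, -0.0, 0.4]
grip_width: 0.444
grip_force: 0.0
```

{"name": "jog_arm", "arguments": {
  "increments": [
    {"tx":0,"ty":0,"tz":-15,"wx":0,"wy":0,"wz":0,"gripper":0.5},
    {"tx":0,"ty":0,"tz":-45,"wx":0,"wy":0,"wz":0,"gripper":0.5},
    {"tx":0,"ty":0,"tz":-80,"wx":0,"wy":0,"wz":0,"gripper":0.5},
    {"tx":0,"ty":0,"tz":-115,"wx":0,"wy":0,"wz":0,"gripper":0.5},
    {"tx":0,"ty":0,"tz":-145,"wx":0,"wy":0,"wz":0,"gripper":0.8}
  ]
}}

```text
time: 15.98
position: [0.4174, 0.2692, 0.2615]
tool_rot: [-2.063, -2.368, -0.001]
ft_force: [0.3, -0.2, -0.2]
grip_width: 0.523
grip_force: 0.0
```

```bash
cat >> h.py <<'E'
def knobR(yaw,a=np.pi/6,s=1):  # tool frame for pulling the knob: z into the panel, y level
    z=-np.array([-np.sin(a)*np.cos(yaw),-np.sin(a)*np.sin(yaw),np.cos(a)]);y=s*np.array([-np.sin(yaw),np.cos(yaw),0])
    return R.from_matrix(np.c_[np.cross(y,z),y,z])
E
python3 - <<'E'
from h import *
A=grab("scene","s7");B=grab("top","t7")
for n in("scene","top"): print(n,[(np.round(d["bbox"]).tolist(),round(d["conf"],2)) for d in vision.spot_in(n,"knob_grip")[:3]])
P=[np.array([[i["fx"],0,i["cx"]],[0,i["fy"],i["cy"]],[0,0,1]])@np.array(i["extrinsics"])[:3] for i in(A,B)]
X=cv2.triangulatePoints(P[0],P[1],np.array([[133.],[167.]]),np.array([[434.],[165.2]]));X=(X[:3]/X[3]).ravel();print(X.round(4),proj(A,X),proj(B,X))
for yaw in(-.17,-.22):
  Rt=knobR(yaw);z=-Rt.as_matrix()[:,2];print(yaw);go(X+z*(.1-.019),Rt)
  # panel corners check in top view
  c=np.array([[55,55,-29],[55,-55,-29],[-55,-55,-29],[-55,55,-29]])/1000
  M=np.c_[np.cross([-np.sin(yaw),np.cos(yaw),0],z),[-np.sin(yaw),np.cos(yaw),0],z]
  print((proj(B,(M@c.T).T+X)*1.4286).round().tolist(), (proj(A,(M@c.T).T+X)*1.4286).round().tolist())
b=np.vstack([cv2.resize(A["color"][110:320,60:340],(560,420)) ,cv2.resize(B["color"][100:280,60:220],(160,180)).repeat(1,0) if 0 else np.zeros((1,560,3),np.uint8)])
print(ctrl.get_state()["joint_positions"].round(3))
c2=cv2.resize(B["color"][90:300,80:360],(800,600),interpolation=cv2.INTER_CUBIC);cv2.imwrite("pics/t7b.png",c2)
E
```

```text
scene [([125.0, 159.0, 142.0, 180.0], 0.54)]
top [([425.0, 158.0, 442.0, 179.0], 0.49)]
[ 0.6174 -0.2512  0.1224] [[132.35401133 166.87735385]] [[433.51453914 165.71466849]]
-0.17
move mm [-530.9   87.9   66.7] rot [-0.329 -0.452 -1.233] now [0.4176 0.2694 0.2598] t 16.18
[[586.0, 184.0], [669.0, 199.0], [645.0, 274.0], [566.0, 260.0]] [[164.0, 277.0], [125.0, 236.0], [198.0, 242.0], [239.0, 280.0]]
-0.22
move mm [-528.9   88.6   66.7] rot [-0.316 -0.458 -1.184] now [0.4176 0.2694 0.2598] t 16.18
[[589.0, 183.0], [671.0, 201.0], [643.0, 276.0], [566.0, 258.0]] [[161.0, 276.0], [126.0, 234.0], [201.0, 242.0], [237.0, 281.0]]
[-1.022 -0.036  0.388  1.777  0.013  1.397 -0.499]
```

View pics/s7.png

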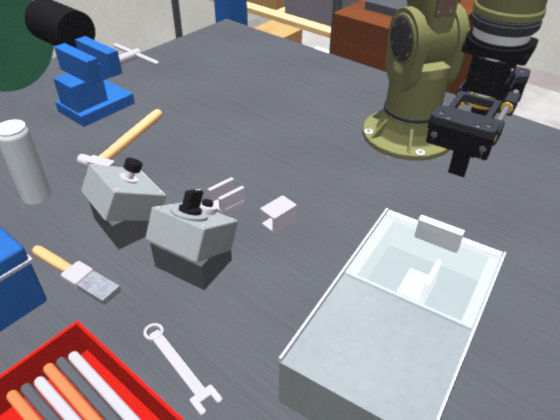

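The scene shows the cover shut with the bracket standing inside under the clear plastic at about (420,280). The knob head is at (132,167) on the plain station. I'm moving towards the knob.

{"name": "jog_arm", "arguments": {
  "increments": [
    {"tx":-39,"ty":7,"tz":0,"wx":0,"wy":0,"wz":-0.12,"gripper":0.8},
    {"tx":-78,"ty":13,"tz":0,"wx":0,"wy":0,"wz":-0.24,"gripper":0.8},
    {"tx":-118,"ty":20,"tz":0,"wx":0,"wy":0,"wz":-0.36,"gripper":0.8},
    {"tx":-157,"ty":26,"tz":0,"wx":0,"wy":0,"wz":-0.48,"gripper":0.8},
    {"tx":-196,"ty":33,"tz":0,"wx":0,"wy":0,"wz":-0.6,"gripper":0.8}
  ]
}}

```text
time: 16.6
position: [0.473, 0.0881, 0.2575]
tool_rot: [-1.312, -2.852, 0.003]
ft_force: [0.5, -0.1, 0.5]
grip_width: 0.799
grip_force: 0.0
```

{"name": "jog_arm", "arguments": {
  "increments": [
    {"tx":-36,"ty":-17,"tz":0,"wx":0,"wy":0,"wz":-0.12,"gripper":0.8},
    {"tx":-72,"ty":-33,"tz":0,"wx":0,"wy":0,"wz":-0.24,"gripper":0.8},
    {"tx":-109,"ty":-50,"tz":0,"wx":0,"wy":0,"wz":-0.36,"gripper":0.8},
    {"tx":-145,"ty":-66,"tz":0,"wx":0,"wy":0,"wz":-0.48,"gripper":0.8},
    {"tx":-181,"ty":-83,"tz":0,"wx":0,"wy":0,"wz":-0.6,"gripper":0.8}
  ]
}}

```text
time: 17.02
position: [0.5194, -0.0751, 0.2575]
tool_rot: [-0.549, -3.09, -0.0]
ft_force: [0.5, 0.1, -0.7]
grip_width: 0.798
grip_force: 0.0
```

{"name": "jog_arm", "arguments": {
  "increments": [
    {"tx":0,"ty":0,"tz":0,"wx":0,"wy":0,"wz":0,"gripper":0.8},
    {"tx":0,"ty":0,"tz":0,"wx":0,"wy":0,"wz":0,"gripper":0.8},
    {"tx":0,"ty":0,"tz":0,"wx":0,"wy":0,"wz":0,"gripper":0.8},
    {"tx":0,"ty":0,"tz":0,"wx":0,"wy":0,"wz":0,"gripper":0.8},
    {"tx":0,"ty":0,"tz":0,"wx":0,"wy":0,"wz":0,"gripper":0.8}
  ]
}}

```text
time: 17.43
position: [0.5201, -0.072, 0.2587]
tool_rot: [-0.553, -3.091, -0.001]
ft_force: [0.7, 0.4, 0.6]
grip_width: 0.799
grip_force: 0.0
```

```bash
python3 - <<'E'
from h import *
X=np.array([.6174,-.2512,.1224]);Rt=knobR(-.2);z=-Rt.as_matrix()[:,2];go(X+z*(.09-.019),Rt)
print(ctrl.get_state()["joint_positions"].round(2))
E
```

```text
move mm [-118.5 -139.9   74.5] rot [-0.04  -0.524 -0.151] now [ 0.5201 -0.072   0.2587] t 17.43
[-0.73  0.03  0.84  1.73 -0.02  1.4   1.33]
```

{"name": "jog_arm", "arguments": {
  "increments": [
    {"tx":-20,"ty":-35,"tz":0,"wx":-0.01,"wy":-0.11,"wz":-0.03,"gripper":0.8},
    {"tx":-40,"ty":-70,"tz":0,"wx":-0.02,"wy":-0.22,"wz":-0.06,"gripper":0.8},
    {"tx":-65,"ty":-100,"tz":5,"wx":-0.03,"wy":-0.33,"wz":-0.1,"gripper":0.8},
    {"tx":-90,"ty":-125,"tz":25,"wx":-0.04,"wy":-0.44,"wz":-0.13,"gripper":0.8},
    {"tx":-110,"ty":-140,"tz":50,"wx":-0.04,"wy":-0.524,"wz":-0.15,"gripper":0.8}
  ]
}}

```text
time: 17.85
position: [0.5756, -0.2465, 0.2115]
tool_rot: [0.267, 2.594, -0.07]
ft_force: [0.7, 0.4, -1.9]
grip_width: 0.802
grip_force: 0.0
```

{"name": "jog_arm", "arguments": {
  "increments": [
    {"tx":0,"ty":0,"tz":0,"wx":0,"wy":0,"wz":0,"gripper":0.8},
    {"tx":0,"ty":0,"tz":0,"wx":0,"wy":0,"wz":0,"gripper":0.8},
    {"tx":0,"ty":0,"tz":0,"wx":0,"wy":0,"wz":0,"gripper":0.8},
    {"tx":0,"ty":0,"tz":0,"wx":0,"wy":0,"wz":0,"gripper":0.8},
    {"tx":0,"ty":0,"tz":0,"wx":0,"wy":0,"wz":0,"gripper":0.8}
  ]
}}

```text
time: 18.27
position: [0.5765, -0.2419, 0.2111]
tool_rot: [0.262, 2.604, -0.071]
ft_force: [-0.2, 0.2, 0.2]
grip_width: 0.802
grip_force: 0.0
```

```bash
python3 - <<'E'
from h import *
im=grab("wrist","w8")
X=np.array([.6174,-.2512,.1224]);Rt=knobR(-.2);M=Rt.as_matrix();z=-M[:,2];go(X+z*(-.019),Rt)
print(ctrl.get_state()["joint_positions"].round(2),vision.spot_in("wrist","knob_grip")[:2])
b=cv2.resize(im["color"],(800,600),interpolation=cv2.INTER_CUBIC)
dr=lambda c,col:[cv2.circle(b,tuple(int(v*1.4286) for v in q),3,col,1) for q in proj(im,(M@(np.array(c).T/1000)).T+X)]
dr([[55*a,55*c,29] for a in(1,-1) for c in(1,-1)],(0,0,255))
t=np.linspace(0,6.28,12)
dr(np.c_[16*np.cos(t),16*np.sin(t),0*t-9],(0,255,0));dr(np.c_[17*np.cos(t),17*np.sin(t),0*t+25],(255,0,0))
cv2.imwrite("pics/w8b.png",b)
E
```

```text
move mm [  8.   -0.6 116.7] rot [-0.001  0.003 -0.   ] now [ 0.5762 -0.2421  0.2108] t 18.32
[-0.68 -0.22  1.01  2.04  0.16  0.7   1.64] [{'bbox': [263.7, 188.5, 297.5, 224.6], 'conf': 0.71}]
```

View pics/w8b.png

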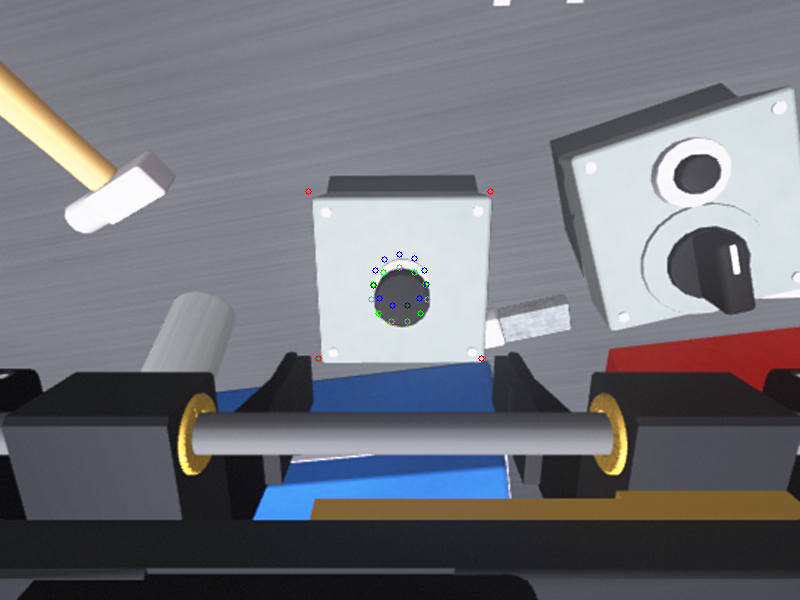

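The view is squarely down the knob's axis: the head is at (402,298) and within about 1 mm of the projected model, and the panel edges line up. I'm descending along the axis.

{"name": "jog_arm", "arguments": {
  "increments": [
    {"tx":3,"ty":0,"tz":25,"wx":0,"wy":0,"wz":0,"gripper":0.7},
    {"tx":6,"ty":0.5,"tz":50,"wx":0,"wy":0,"wz":0,"gripper":0.7},
    {"tx":7,"ty":0.5,"tz":75,"wx":0,"wy":0,"wz":0,"gripper":0.7},
    {"tx":7,"ty":0.5,"tz":92,"wx":0,"wy":0,"wz":0,"gripper":0.7},
    {"tx":7,"ty":0.5,"tz":100,"wx":0,"wy":0,"wz":0,"gripper":0.7}
  ]
}}

```text
time: 18.78
position: [0.6196, -0.2502, 0.1183]
tool_rot: [0.261, 2.606, -0.072]
ft_force: [0.6, -0.0, 0.8]
grip_width: 0.701
grip_force: 0.0
```

{"name": "jog_arm", "arguments": {
  "increments": [
    {"tx":0,"ty":0,"tz":4,"wx":0,"wy":0,"wz":0,"gripper":0.7},
    {"tx":0,"ty":0,"tz":8,"wx":0,"wy":0,"wz":0,"gripper":0.7},
    {"tx":0,"ty":0,"tz":11,"wx":0,"wy":0,"wz":0,"gripper":0.7},
    {"tx":0,"ty":0,"tz":13,"wx":0,"wy":0,"wz":0,"gripper":0.7},
    {"tx":0,"ty":0,"tz":14,"wx":0,"wy":0,"wz":0,"gripper":0.7}
  ]
}}

```text
time: 19.2
position: [0.6252, -0.253, 0.108]
tool_rot: [0.265, 2.604, -0.07]
ft_force: [-0.3, 0.1, 1.4]
grip_width: 0.699
grip_force: 0.0
```

```bash
python3 - <<'E'
from h import *
X=np.array([.6174,-.2512,.1224]);Rt=knobR(-.2);M=Rt.as_matrix();z=-M[:,2];go(X+z*(-.019),Rt)
s=ctrl.get_state();print(s["joint_positions"].round(2),s["ft_force"].round(1))
E
```

```text
move mm [-0.3  0.2  2.6] rot [-0.     0.002 -0.003] now [ 0.6252 -0.253   0.108 ] t 19.2
[-0.57  0.24  1.08  2.05 -0.66  0.55  2.3 ] [-0.3  0.1  1.4]
```

{"name": "jog_arm", "arguments": {
  "increments": [
    {"tx":0,"ty":0,"tz":1,"wx":0,"wy":0,"wz":0,"gripper":0.6},
    {"tx":0,"ty":0,"tz":2,"wx":0,"wy":0,"wz":0,"gripper":0.5},
    {"tx":0,"ty":0,"tz":2.5,"wx":0,"wy":0,"wz":0,"gripper":0.42},
    {"tx":0,"ty":0,"tz":2.5,"wx":0,"wy":0,"wz":0,"gripper":0},
    {"tx":0,"ty":0,"tz":2.5,"wx":0,"wy":0,"wz":0,"gripper":0}
  ],
  "grip_force": 40
}}

```text
time: 19.62
position: [0.626, -0.2532, 0.105]
tool_rot: [0.265, 2.605, -0.071]
ft_force: [-1.2, -0.1, 0.2]
grip_width: 0.407
grip_force: 0.0
```

{"name": "jog_arm", "arguments": {
  "increments": [
    {"tx":0,"ty":0,"tz":0,"wx":0,"wy":0,"wz":0,"gripper":0},
    {"tx":0,"ty":0,"tz":0,"wx":0,"wy":0,"wz":0,"gripper":0},
    {"tx":0,"ty":0,"tz":0,"wx":0,"wy":0,"wz":0,"gripper":0},
    {"tx":0,"ty":0,"tz":0,"wx":0,"wy":0,"wz":0,"gripper":0},
    {"tx":0,"ty":0,"tz":0,"wx":0,"wy":0,"wz":0,"gripper":0}
  ]
}}

```text
time: 20.03
position: [0.6262, -0.2524, 0.1049]
tool_rot: [0.265, 2.606, -0.069]
ft_force: [-1.5, 4.4, 4.8]
grip_width: 0.347
grip_force: 40.0
```

The knob is gripped. Next I pull it out along its axis.

{"name": "jog_arm", "arguments": {
  "increments": [
    {"tx":0,"ty":0,"tz":-2,"wx":0,"wy":0,"wz":0,"gripper":0},
    {"tx":0,"ty":0,"tz":-4,"wx":0,"wy":0,"wz":0,"gripper":0},
    {"tx":0,"ty":0,"tz":-6,"wx":0,"wy":0,"wz":0,"gripper":0},
    {"tx":0,"ty":0,"tz":-8,"wx":0,"wy":0,"wz":0,"gripper":0},
    {"tx":0,"ty":0,"tz":-9,"wx":0,"wy":0,"wz":0,"gripper":0}
  ]
}}

```text
time: 20.45
position: [0.6218, -0.2516, 0.1125]
tool_rot: [0.264, 2.605, -0.071]
ft_force: [6.0, 2.6, -4.3]
grip_width: 0.347
grip_force: 40.0
```

Force along the axis is about 6 N at 9 mm, which is what the spring should give. I'll go on to the stop.

{"name": "jog_arm", "arguments": {
  "increments": [
    {"tx":0,"ty":0,"tz":-2,"wx":0,"wy":0,"wz":0,"gripper":0},
    {"tx":0,"ty":0,"tz":-4,"wx":0,"wy":0,"wz":0,"gripper":0},
    {"tx":0,"ty":0,"tz":-6,"wx":0,"wy":0,"wz":0,"gripper":0},
    {"tx":0,"ty":0,"tz":-7.5,"wx":0,"wy":0,"wz":0,"gripper":0},
    {"tx":0,"ty":0,"tz":-7.5,"wx":0,"wy":0,"wz":0,"gripper":0}
  ]
}}

```text
time: 20.87
position: [0.6184, -0.2509, 0.1183]
tool_rot: [0.264, 2.605, -0.074]
ft_force: [17.8, -2.4, -18.5]
grip_width: 0.351
grip_force: 40.0
```

It's at the stop: 15.6 mm of travel and 25 N. I hold it, then ease it back in.

{"name": "jog_arm", "arguments": {
  "increments": [
    {"tx":0,"ty":0,"tz":0,"wx":0,"wy":0,"wz":0,"gripper":0},
    {"tx":0,"ty":0,"tz":0,"wx":0,"wy":0,"wz":0,"gripper":0},
    {"tx":0,"ty":0,"tz":0,"wx":0,"wy":0,"wz":0,"gripper":0},
    {"tx":0,"ty":0,"tz":0,"wx":0,"wy":0,"wz":0,"gripper":0},
    {"tx":0,"ty":0,"tz":1,"wx":0,"wy":0,"wz":0,"gripper":0}
  ]
}}

```text
time: 21.28
position: [0.6188, -0.251, 0.1177]
tool_rot: [0.264, 2.605, -0.072]
ft_force: [6.2, 1.6, -6.2]
grip_width: 0.35
grip_force: 40.0
```

{"name": "jog_arm", "arguments": {
  "increments": [
    {"tx":0,"ty":0,"tz":1.5,"wx":0,"wy":0,"wz":0,"gripper":0},
    {"tx":0,"ty":0,"tz":3,"wx":0,"wy":0,"wz":0,"gripper":0},
    {"tx":0,"ty":0,"tz":4.5,"wx":0,"wy":0,"wz":0,"gripper":0},
    {"tx":0,"ty":0,"tz":6,"wx":0,"wy":0,"wz":0,"gripper":0},
    {"tx":0,"ty":0,"tz":7.5,"wx":0,"wy":0,"wz":0,"gripper":0}
  ]
}}

```text
time: 21.7
position: [0.6224, -0.2517, 0.1115]
tool_rot: [0.264, 2.606, -0.071]
ft_force: [5.2, 2.8, -3.3]
grip_width: 0.348
grip_force: 40.0
```

{"name": "jog_arm", "arguments": {
  "increments": [
    {"tx":0,"ty":0,"tz":1.5,"wx":0,"wy":0,"wz":0,"gripper":0},
    {"tx":0,"ty":0,"tz":3,"wx":0,"wy":0,"wz":0,"gripper":0},
    {"tx":0,"ty":0,"tz":4.5,"wx":0,"wy":0,"wz":0,"gripper":0},
    {"tx":0,"ty":0,"tz":6,"wx":0,"wy":0,"wz":0,"gripper":0},
    {"tx":0,"ty":0,"tz":7.2,"wx":0,"wy":0,"wz":0,"gripper":0}
  ]
}}

```text
time: 22.12
position: [0.6258, -0.2524, 0.1053]
tool_rot: [0.264, 2.606, -0.07]
ft_force: [2.1, 4.1, -1.3]
grip_width: 0.347
grip_force: 40.0
```

{"name": "jog_arm", "arguments": {
  "increments": [
    {"tx":0,"ty":0,"tz":0.3,"wx":0,"wy":0,"wz":0,"gripper":0},
    {"tx":0,"ty":0,"tz":0.3,"wx":0,"wy":0,"wz":0,"gripper":0},
    {"tx":0,"ty":0,"tz":0.3,"wx":0,"wy":0,"wz":0,"gripper":0},
    {"tx":0,"ty":0,"tz":0.3,"wx":0,"wy":0,"wz":0,"gripper":0},
    {"tx":0,"ty":0,"tz":0.3,"wx":0,"wy":0,"wz":0,"gripper":0}
  ]
}}

```text
time: 22.53
position: [0.626, -0.2524, 0.1052]
tool_rot: [0.264, 2.606, -0.07]
ft_force: [2.9, 4.4, -1.0]
grip_width: 0.35
grip_force: 40.0
```

The knob is back in, with the axial force at about the 1.5 N rest value. I release it and retract along the axis.

{"name": "jog_arm", "arguments": {
  "increments": [
    {"tx":0,"ty":0,"tz":0,"wx":0,"wy":0,"wz":0,"gripper":0.45},
    {"tx":0,"ty":0,"tz":0,"wx":0,"wy":0,"wz":0,"gripper":0.6},
    {"tx":0,"ty":0,"tz":0,"wx":0,"wy":0,"wz":0,"gripper":0.7},
    {"tx":0,"ty":0,"tz":0,"wx":0,"wy":0,"wz":0,"gripper":0.7},
    {"tx":0,"ty":0,"tz":0,"wx":0,"wy":0,"wz":0,"gripper":0.7}
  ]
}}

```text
time: 22.95
position: [0.6252, -0.2544, 0.1053]
tool_rot: [0.267, 2.605, -0.073]
ft_force: [1.0, 0.5, -0.7]
grip_width: 0.638
grip_force: 0.0
```

{"name": "jog_arm", "arguments": {
  "increments": [
    {"tx":0,"ty":0,"tz":-15,"wx":0,"wy":0,"wz":0,"gripper":0.7},
    {"tx":0,"ty":0,"tz":-35,"wx":0,"wy":0,"wz":0,"gripper":0.7},
    {"tx":0,"ty":0,"tz":-60,"wx":0,"wy":0,"wz":0,"gripper":0.7},
    {"tx":0,"ty":0,"tz":-85,"wx":0,"wy":0,"wz":0,"gripper":0.7},
    {"tx":0,"ty":0,"tz":-100,"wx":0,"wy":0,"wz":0,"gripper":0.7}
  ]
}}

```text
time: 23.37
position: [0.5788, -0.2416, 0.1829]
tool_rot: [0.264, 2.613, -0.066]
ft_force: [-0.7, 1.0, -1.2]
grip_width: 0.702
grip_force: 0.0
```

{"name": "jog_arm", "arguments": {
  "increments": [
    {"tx":0,"ty":0,"tz":0,"wx":0,"wy":0,"wz":0,"gripper":0.7},
    {"tx":0,"ty":0,"tz":0,"wx":0,"wy":0,"wz":0,"gripper":0.7},
    {"tx":0,"ty":0,"tz":0,"wx":0,"wy":0,"wz":0,"gripper":0.7},
    {"tx":0,"ty":0,"tz":0,"wx":0,"wy":0,"wz":0,"gripper":0.7},
    {"tx":0,"ty":0,"tz":0,"wx":0,"wy":0,"wz":0,"gripper":0.7}
  ]
}}

```text
time: 23.78
position: [0.5793, -0.2415, 0.1821]
tool_rot: [0.263, 2.614, -0.067]
ft_force: [-0.7, -0.3, -0.8]
grip_width: 0.699
grip_force: 0.0
```

```bash
python3 - <<'E'
from h import *
a=cv2.imread("pics/t7.png").astype(int);B=grab("top","t9")
d=np.abs(a-B["color"]).max(2)>60
n,_,st,_=cv2.connectedComponentsWithStats(d.astype(np.uint8))
print([s.tolist() for s in st[1:] if s[4]>25])   # changes since the cover was shut: arm only expected
s=ctrl.get_state();print(s["position"],s["ft_force"].round(1),s["grip_width"],s["time"])
for t in("bracket","knob_grip","cover"): print(t,vision.spot_in("top",t)[:1])
E
```

```text
[[398, 165, 99, 66, 1651], [500, 185, 17, 21, 191], [0, 195, 139, 225, 9800], [429, 215, 42, 205, 3420], [479, 245, 14, 4, 30], [520, 263, 15, 59, 213], [541, 269, 9, 22, 55], [482, 281, 47, 33, 525], [0, 282, 14, 17, 38], [126, 312, 15, 19, 88], [460, 314, 17, 22, 180], [528, 339, 16, 16, 143], [2, 395, 11, 7, 27]]
[ 0.57942346 -0.2416192   0.18221396] [-0.3  1.3 -0.4] 0.6976941269754009 23.8333
bracket []
knob_grip [{'bbox': [424.5, 154.9, 443.1, 176.7], 'conf': 0.63}]
cover [{'bbox': [105.1, 189.6, 212.9, 289.9], 'conf': 0.6}]
```

The knob is back at its place in the image, the cover is shut, and nothing touches the gripper, so I'm handing in.

```bash
python3 -c "
from bench import ctrl; print(ctrl.close_job())"
```

```text
the job is handed in; nothing more can be done
None
```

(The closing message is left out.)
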